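Put the stitching awl away in the touch-latch sharps box

ROBOT

A 6-joint arm with a two-finger parallel gripper is mounted at the origin on a cart in front of the work surface, level with it; the furniture and walls round the work are solid. World frame = base frame: x ahead of the robot, y to its left, z up, the work surface at z = 0. Lengths are in m, angles in degrees, forces in N, time in s.
With the tool pointing down it reaches from about 0.35 to 0.875 m from the base axis. Payload 4.2 kg.
Tool frame: the origin (TCP) lies midway between the tips of the shut fingers; the grasp point (between the pads) lies 19 mm behind it (hold_point_z is the z of the grasp point in the tool frame, in m); z points along the fingers, y is the direction in which the jaws open and shut (so a half turn about z gives the same grasp; the last joint's range is limited). The gripper opens to 87 mm and grips with 3 to 60 N. Pads are 19 mm wide; open, the fingers measure 117 mm over their backs; the gripper's body (75 mm by 190 mm) begins 51 mm behind the grasp point.
Start: joints at [-62.132, 22.042, 0.453, 0, -68.411, -14.817], TCP at [0.141, -0.609, 0.223] pointing down, gripper open.
Joint ranges: [-179.83, 179.83], [-69.29, 118.12], [-61.27, 80.66], [-181.25, 117.63], [-171.15, -9.14], [-177.46, 177.46]. Speed limits (degrees/s): [159.86, 159.86, 180, 180, 180, 180].

INTERFACE

Orientations are given as a 3x3 rotation matrix whose columns are the frame's x, y, z axes.
In Python, from station import * gives the robot as it stands. The module is installed in compiled form; this text tells all that it offers.
- The arm moves only by the tool jog_arm, never from a script. Its argument "moves" is a list of rows, each a list of 7 numbers: the closure, from -1 (fully open) to 1 (shut), then the shift along the tool's x, y, z in m, then the turn, a rotation vector about the tool's x, y, z in rad. In form: [[gripper, x, y, z, wx, wy, wz], ...]. A call has exactly 10 rows; each row is the pose to reach, as a shift and turn from the pose commanded when the call began, along the tool's axes at that moment; what a row does not reach only later rows make up. A row lasts 1/12 s, in which the tool goes at most 41.7 mm and 7.16 degrees, less where a joint would pass 70% of its speed; a pose out of reach is approached as far as the arm can. A call with a gripper value outside its range is refused whole. The fingers move at their own pace and stop on an object; the grip force is fixed at half the most. Time passes only in rows, so rows that repeat a pose let the fingers close, or fill a call up. It gives the time, the measured TCP pose, the force and the opening at its end, in the units of the state.
- sense(): the state, without advancing time (a new reading comes with each control period).
- capture(name): name is "side" or "top" or "wrist"; returns a dict with "frame" (384x512x3 uint8, red, green, blue), "fov_y" (degrees; the focal length in pixels is half the picture's height over the tangent of half this angle, whatever the lens; pixels are square), "cx", "cy" (the principal point, pixels), "world_from_camera" (4x4, takes a point from camera to world coordinates). Camera axes: x right, y down, z forward; pixel columns grow to the right and rows downward; lengths in m; the calibration is good to about 2 mm. A picture is of the moment at which its call begins. There is no depth.
- finish_job(): hands the job in, once; it reports no verdict.
The state is a dict: "time_s": time; "joints": joint angles; "joint_velocities": joint speeds; "effort": joint torques, N m; "tcp_pos": TCP position; "ee_rot": TCP orientation; "wrist_force": force on the tool from outside, world axes, zero at the start; "moment": the same for the moment, N m; "gripper_width": opening from 0.0 (shut) to 1.0 (fully open).
Only numpy, scipy, OpenCV 4.12 (cv2) and the standard library are available. Lean on these libraries where they do the work, as an engineer would, in place of code of your own. Each camera call takes 0.05 s, during which the arm holds its last target.

TASK

The stitching awl is lying loose with its point bare: put it away in the sharps box. Press the shut lid at its steel plate to free the touch latch, let the lid spring open, lay the awl flat in the cork-lined well without dropping it from a height, then bring the lid down and press it home until the latch catches again, so that it stays shut by itself. Feel for the bottom of each press and do not force the lid or the box, and leave the brush, the wax and the paste jar where they are.

Things in the scene. Friction and masses are not known exactly. Their poses are not given: they have to be found in the camera images.
- sharps_box: plywood sharps box with steel corner irons, fixed to the bench, 160 (x) x 210 (y) x 68 mm (z), walls 6 mm. Origin: centre of its underside; x points from its front (latch side, facing the robot) to its back (hinge side), z up. The cork-lined well spans x = -46 to +74, y = -99 to +99 mm; a partition 46 mm high parts it from the narrow latch bay in front
- well_centre (a point): centre of the well's cork floor; 14 mm behind the box's centre, 8 mm above the bench
- box_hinge (a point): middle of the lid's hinge line, at the top of the box's back wall (box frame x = 74, z = 68 mm); the line runs along the box's y
- sharps_lid (a joint): angle of the lid, rad: 0 = shut and latched, top flush with the rim; 1.92 = standing open, leaning back past upright. A damped hinge with a spring that drives the lid fully open in 0.5 to 1.5 s once the latch is free and keeps it there; holding it down takes about 2 N at the steel plate. Negative when pressed below shut (to about -0.13)
- touch_latch (a point): push-push latch under the lid's front edge (as in a ball-pen). A press sinks the steel plate lightly some 5 to 13 mm, differing from box to box and not to be seen, to a hard stop (at least 5 N per mm). It changes over just before the stop: let up after it, a shut lid is freed, an open one brought down is caught; let up sooner, nothing changes. 5 to 8 N is ample; over 15 N harms it
- press_plate (a point): round steel plate, 30 mm across, let into the lid's top on its middle line, 115 mm from the hinge line; this point lies on its top, which is the place to press; it moves with the lid
- lid_edge (a point): middle of the lid's front (free) edge, 146 mm from the hinge line, 3 mm below the lid's top face; moves with the lid. The lid is a plywood plate 146 mm from hinge line to free edge, 194 mm wide and 6 mm thick, let in between the walls
- awl: stitching awl with a red-brown handle and a steel point, 31 x 154 x 31 mm, about 60 g, lying on the bench. Origin: middle of its length, at its underside; its y axis points from the steel point to the handle's butt, z up
- awl_grip (a point): point on the handle's axis 35 mm from the origin towards the butt and 14 mm above the underside: the place to grip, across the handle (20 to 30 mm wide)
- awl_butt (a point): butt end of the awl's handle, on its axis
- awl_point (a point): end of the awl's steel point, on its axis
- glue_brush: flat glue brush, 32 x 143 x 11 mm, loose on the bench; origin: centre of its underside; to be left alone
- beeswax: yellow lump of thread wax, 37 x 53 x 24 mm, loose; origin: centre of its underside; to be left alone
- paste_jar: white paste jar with a screw lid, 69 mm across, 73 mm high, loose; origin: centre of its underside; to be left alone

How it is judged (in metres and radians):
On the way, in this order (a step that is already met when the one before it is completed fails the run):
1. the latch is freed and the lid stands open (beyond 1.6 rad) (value of joint sharps_lid above 1.6 rad), for 0.2 s.
2. the awl lies in the well, let go, with the lid still open (z of awl in the frame of sharps_box below 0.03 m and x of awl_point in the frame of sharps_box between -0.046 and 0.074 m and y of awl_point in the frame of sharps_box between -0.099 and 0.099 m and z of each of awl_point, awl_butt in the frame of sharps_box below 0.045 m and x of awl_butt in the frame of sharps_box between -0.046 and 0.074 m and y of awl_butt in the frame of sharps_box between -0.099 and 0.099 m and contact force between the fingers and awl below 0.1 N and linear speed of awl below 0.03 m/s and value of joint sharps_lid above 1.2 rad), for 0.2 s.
3. the lid is down and caught by the latch, with nothing touching it (value of joint sharps_lid between -0.03 and 0.03 rad and contact force between each of the fingers, the arm and sharps_box below 0.1 N), for 0.3 s.
At the end, for the whole second after the job is handed in: The awl lies at rest in the well of the sharps box: point and butt both between the well's walls and less than 45 mm above the box's underside, its own underside less than 30 mm above it. The lid is shut and held by its latch alone (within 0.03 rad of 0, about 4 mm at the front edge) (z of awl in the frame of sharps_box below 0.03 m and x of awl_point in the frame of sharps_box between -0.046 and 0.074 m and y of awl_point in the frame of sharps_box between -0.099 and 0.099 m and z of each of awl_point, awl_butt in the frame of sharps_box below 0.045 m and x of awl_butt in the frame of sharps_box between -0.046 and 0.074 m and y of awl_butt in the frame of sharps_box between -0.099 and 0.099 m and value of joint sharps_lid between -0.03 and 0.03 rad and linear speed of awl below 0.03 m/s); the robot touches nothing.
It fails at once if the robot pushes on the box or its lid with more than 15 N (contact force between any of the fingers, the arm and sharps_box above 15 N).
It fails at once if the awl is thrown, or dropped from a height (falls free of the fingers faster than 0.9 m/s) (contact force between the fingers and awl below 0.05 N and linear speed of awl above 0.9 m/s).
It fails at once if the glue brush, the wax or the paste jar is moved by more than 30 mm (distance of any of glue_brush, beeswax, paste_jar from where it was at the start of the episode above 0.03 m).
It also fails if it takes over 72 s, if anything falls off the work surface, if the arm or the gripper's body presses on something with over 40 N, if the wrist force passes 120 N, or if a joint passes its speed limit or range.

## Working session

There is one attempt and no reset: what is moved stays moved. The work goes in short steps, Python scripts to look and compute and a tool call to move; the robot and the scene stay as the last step left them, time stands still between calls to the robot, and variables do not carry over. Pictures are saved under pics/ and viewed, and the job is handed in when it is done.

Besides the shell and the picture viewer there is one more tool, called as name(argument=value, ...) on one line, values as JSON. jog_arm: Moves the arm, as the interface text tells. Its arguments: {"type":"object","properties":{"moves":{"type":"array"}},"required":["moves"]}

```bash
mkdir -p pics
python3 - <<'E'
from station import *
import cv2
for n in ["side","top","wrist"]:
    c=capture(n); cv2.imwrite(f"pics/{n}0.png",c["frame"][:,:,::-1]); print(n,c["fov_y"],c["cx"],c["cy"]); print(c["world_from_camera"])
s=sense(); print(s)
E
```

```text
side 43.92897733500745 256.81658927683605 189.80159090366675
[[-0.85318657 -0.29517512  0.43005154  0.06048412]
 [-0.52113226  0.51750358 -0.67868344  0.75375046]
 [-0.02222275 -0.80315733 -0.59535238  0.70768092]
 [ 0.          0.          0.          1.        ]]
top 51.65532968115716 257.62885306242754 196.1634226601744
[[ 0.02799953 -0.98897041  0.14544262  0.43158719]
 [-0.99932297 -0.03116769 -0.01954958  0.00864492]
 [ 0.02386706 -0.14479677 -0.98917352  0.97966212]
 [ 0.          0.          0.          1.        ]]
wrist 66.8047666128917 255.95551496337657 194.37075271070347
[[-0.22668184  0.93416808  0.27558182  0.06554042]
 [ 0.9739682   0.21708914  0.06525522 -0.62615156]
 [ 0.00113352  0.2832001  -0.95906017  0.38388849]
 [ 0.          0.          0.          1.        ]]
{'time_s': 0.15, 'joints': array([-6.21309627e+01,  2.20813371e+01,  3.98254542e-01, -2.13257626e-02,
       -6.84109276e+01, -1.48165948e+01]), 'joint_velocities': array([ 0.04186051, -0.2065181 ,  0.27814816,  0.11762246, -0.03381698,
       -0.09127035]), 'effort': array([ 3.49669945e-04, -3.91051912e+01,  1.87587672e+01,  4.22240138e+00,
        1.23502480e-02, -1.39477052e-04]), 'tcp_pos': array([ 0.14106961, -0.6084089 ,  0.22170492]), 'ee_rot': array([[-9.74194725e-01, -2.25708717e-01, -4.61024908e-04],
       [-2.25709172e-01,  9.74193395e-01,  1.61224596e-03],
       [ 8.52294528e-05,  1.67469906e-03, -9.99998594e-01]]), 'wrist_force': array([0.00473446, 0.13377624, 0.24285322]), 'moment': array([ 0.02247943, -0.03372733, -0.03612311]), 'gripper_width': 0.9992449342915306}
```

View pics/top0.png

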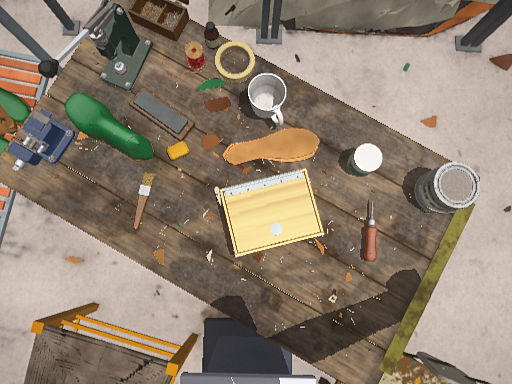

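View pics/side0.png

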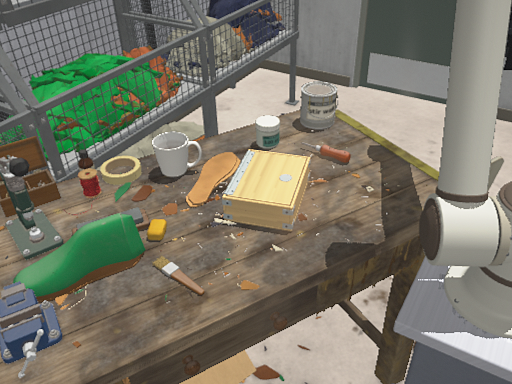

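Run:
```python
import cv2
a=cv2.imread("pics/top0.png")
cv2.imwrite("pics/c1.png",cv2.resize(a[160:265,205:335],None,fx=6,fy=5.7142857,interpolation=cv2.INTER_CUBIC)[:600])
cv2.imwrite("pics/c2.png",cv2.resize(a[190:270,340:400],None,fx=7,fy=7,interpolation=cv2.INTER_CUBIC))
```

```text
(no output)
```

View pics/c1.png

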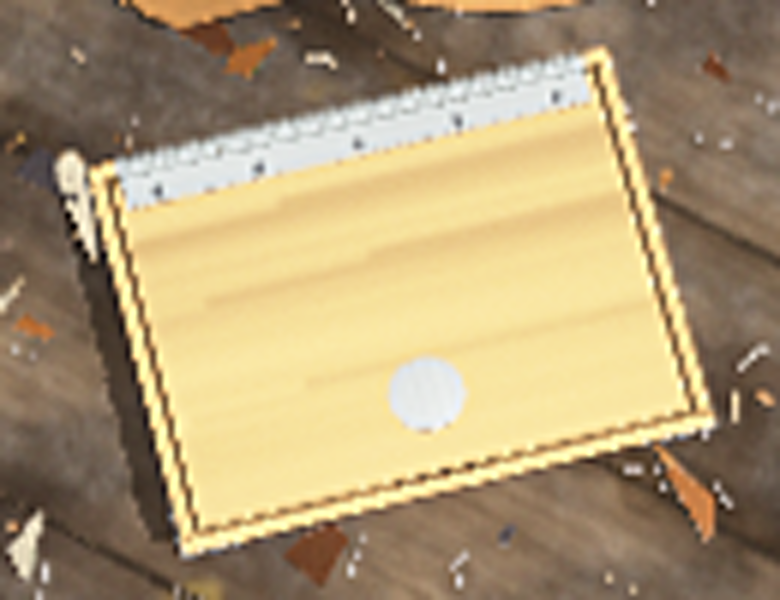

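View pics/c2.png

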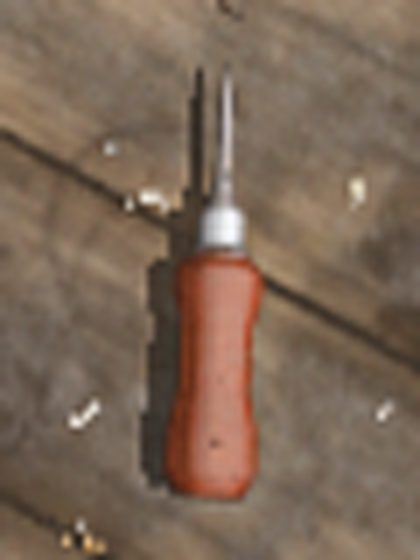

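View pics/wrist0.png

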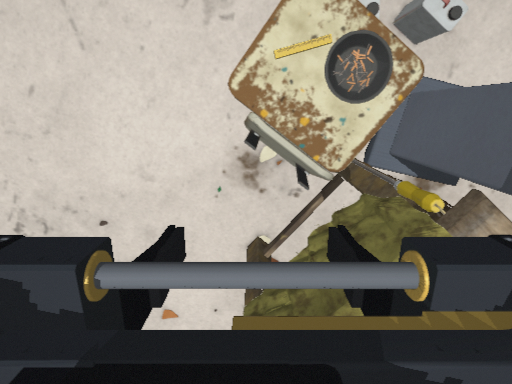

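```bash
cat > h.py <<'E'
import numpy as np, math
def ray(c,u,v,h=384):
    f=h/2/math.tan(math.radians(c["fov_y"])/2)
    d=np.array([(u-c["cx"])/f,(v-c["cy"])/f,1.]); T=np.array(c["world_from_camera"])
    return T[:3,3],T[:3,:3]@d
def onz(c,u,v,z):
    o,d=ray(c,u,v); return o+d*(z-o[2])/d[2]
def proj(c,p):
    f=384/2/math.tan(math.radians(c["fov_y"])/2); T=np.array(c["world_from_camera"])
    q=T[:3,:3].T@(np.array(p)-T[:3,3]); return c["cx"]+f*q[0]/q[2],c["cy"]+f*q[1]/q[2]
E
python3 - <<'E'
from station import *
from h import *
np.set_printoptions(precision=4,suppress=True)
c=capture("top"); cs=capture("side")
def k1(x,y): return 205+(x+.5)/6-.5,160+(y+.5)/5.7142857-.5
P={}
for n,p in dict(plate=(427,394),fl=(185,553),fr=(713,420),bl=(92,172),br=(605,48)).items():
    P[n]=onz(c,*k1(*p),0.068); print(n,P[n],proj(cs,P[n]))
print((P['fl']+P['fr'])/2,(P['bl']+P['br'])/2)
ctr=(P['fl']+P['fr']+P['bl']+P['br'])/4;print("ctr",ctr)
ey=P['fl']-P['fr']+P['bl']-P['br'];print("yaw",math.degrees(math.atan2(-ey[0],ey[1])),np.linalg.norm(ey)/2)
ex=P['bl']-P['fl']+P['br']-P['fr'];print("yaw",math.degrees(math.atan2(ex[1],ex[0])),np.linalg.norm(ex)/2)
def k2(x,y): return 340+(x+.5)/7-.5,190+(y+.5)/7-.5
t=onz(c,*k2(228,66),.0145);b=onz(c,*k2(210,494),.0145);d=b-t;L=np.linalg.norm(d);d/=L
print("awl",t,b,L,"ang",math.degrees(math.atan2(d[1],d[0])),"mid",(t+b)/2,"grip",(t+b)/2+.035*d,proj(cs,t),proj(cs,b))
E
```

```text
plate [ 0.4918 -0.0531  0.068 ] (np.float64(285.33699152809294), np.float64(176.51021286046733))
fl [0.426  0.0372 0.068 ] (np.float64(292.04365224981296), np.float64(206.0862844956402))
fr [ 0.4846 -0.1631  0.068 ] (np.float64(309.1100342725461), np.float64(155.30354289427964))
bl [0.5781 0.0787 0.068 ] (np.float64(222.92538796171752), np.float64(195.01460274046116))
br [ 0.6362 -0.12    0.068 ] (np.float64(248.38069666225599), np.float64(147.5739335237383))
[ 0.4553 -0.063   0.068 ] [ 0.6071 -0.0207  0.068 ]
ctr [ 0.5312 -0.0418  0.068 ]
yaw 16.30372039848398 0.20784197222643117
yaw 15.571380200550546 0.15764642953597394
awl [ 0.5753 -0.2939  0.0145] [ 0.4257 -0.2856  0.0145] 0.14989753480147458 ang 176.8003179906624 mid [ 0.5005 -0.2897  0.0145] grip [ 0.4656 -0.2878  0.0145] (np.float64(300.0347086197325), np.float64(141.16945208061793)) (np.float64(348.4552452471725), np.float64(156.60844761264133))
```

Run:
```python
import cv2
a=cv2.imread("pics/side0.png")
cv2.imwrite("pics/c3.png",cv2.resize(a[125:240,210:370],None,fx=5,fy=5,interpolation=cv2.INTER_CUBIC))
```

```text
(no output)
```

View pics/c3.png

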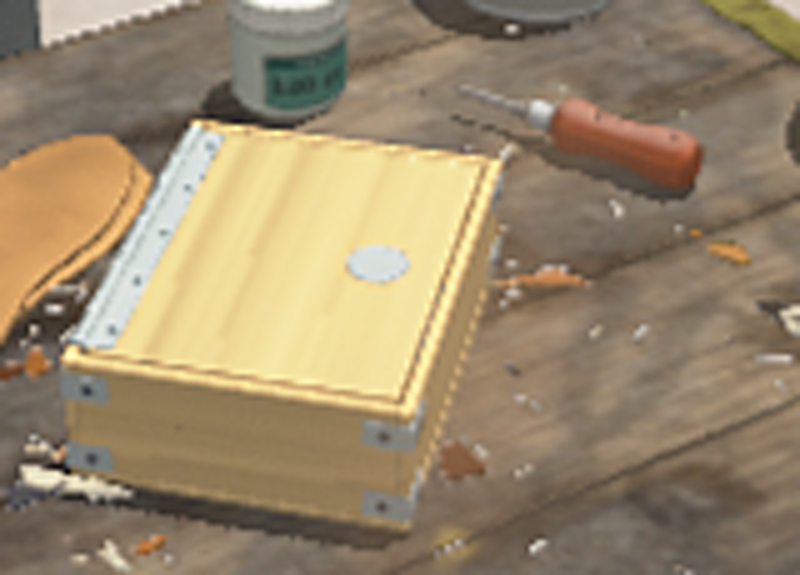

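jog_arm(moves=[[1,-0.015,0.015,0,0,0,0],[1,-0.04,0.04,0,0,0,0],[1,-0.07,0.069,0,0,0,0],[1,-0.1,0.099,0,0,0,0],[1,-0.13,0.128,0,0,0,0],[1,-0.159,0.157,0,0,0,0],[1,-0.188,0.186,0,0,0,0],[1,-0.217,0.215,0,0,0,0],[1,-0.246,0.244,0.01,0,0,0],[1,-0.275,0.273,0.02,0,0,0]])

```text
time_s: 1.08
tcp_pos: [0.3478, -0.28, 0.2034]
ee_rot: [[-0.974, -0.226, 0.003], [-0.226, 0.974, -0.001], [-0.002, -0.001, -1.0]]
wrist_force: [1.0, -0.0, -0.2]
gripper_width: 0.323
```

jog_arm(moves=[[1,-0.028,0.028,0.01,0,0,-0.01],[1,-0.057,0.057,0.02,0,0,-0.02],[1,-0.085,0.085,0.03,0,0,-0.03],[1,-0.112,0.112,0.04,0,0,-0.04],[1,-0.14,0.14,0.05,0,0,-0.05],[1,-0.165,0.163,0.06,0,0,-0.05],[1,-0.182,0.18,0.07,0,0,-0.05],[1,-0.192,0.189,0.08,0,0,-0.05],[1,-0.192,0.189,0.09,0,0,-0.05],[1,-0.192,0.189,0.095,0,0,-0.05]])

```text
time_s: 1.92
tcp_pos: [0.4906, -0.0537, 0.1063]
ee_rot: [[-0.961, -0.275, -0.003], [-0.275, 0.961, -0.0], [0.003, 0.001, -1.0]]
wrist_force: [-0.2, 0.1, -0.3]
gripper_width: 0.002
```

jog_arm(moves=[[1,-0.001,0.001,0.005,0,0,0],[1,-0.001,0.001,0.012,0,0,0],[1,-0.001,0.001,0.02,0,0,0],[1,-0.001,0.001,0.027,0,0,0],[1,-0.001,0.001,0.032,0,0,0],[1,-0.001,0.001,0.034,0,0,0],[1,-0.001,0.001,0.034,0,0,0],[1,-0.001,0.001,0.034,0,0,0],[1,-0.001,0.001,0.034,0,0,0],[1,-0.001,0.001,0.034,0,0,0]])

```text
time_s: 2.75
tcp_pos: [0.4922, -0.0529, 0.0742]
ee_rot: [[-0.962, -0.274, 0.001], [-0.274, 0.962, 0.0], [-0.001, -0.0, -1.0]]
wrist_force: [0.4, 0.2, -0.3]
gripper_width: 0.008
```

Run:
```python
from station import *
import cv2
a=capture("side")["frame"][:,:,::-1];
cv2.imwrite("pics/s1.png",cv2.resize(a[100:240,210:370],None,fx=4,fy=4,interpolation=cv2.INTER_CUBIC))
s=sense();print(s["tcp_pos"],s["wrist_force"],s["joints"])
```

```text
[ 0.4921584  -0.05290866  0.07416648] [ 0.58651549 -0.10480874 -0.84215444] [ 1.26997356e+01  1.92158225e+01 -2.87731926e+01  3.13687221e-03
 -4.19630259e+01 -8.67818833e+01]
```

View pics/s1.png

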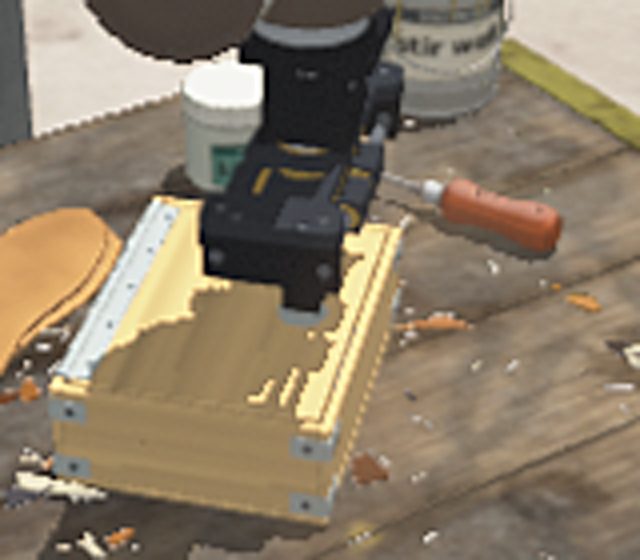

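jog_arm(moves=[[1,0,0,0.001,0,0,0],[1,0,0,0.002,0,0,0],[1,0,0,0.003,0,0,0],[1,0,0,0.004,0,0,0],[1,0,0,0.005,0,0,0],[1,0,0,0.006,0,0,0],[1,0,0,0.007,0,0,0],[1,0,0,0.008,0,0,0],[1,0,0,0.008,0,0,0],[1,0,0,0.008,0,0,0]])

```text
time_s: 3.63
tcp_pos: [0.4919, -0.053, 0.0658]
ee_rot: [[-0.962, -0.274, -0.0], [-0.274, 0.962, -0.0], [0.0, -0.0, -1.0]]
wrist_force: [0.2, 1.2, 1.6]
gripper_width: 0.001
```

jog_arm(moves=[[1,0,0,0.0005,0,0,0],[1,0,0,0.001,0,0,0],[1,0,0,0.0015,0,0,0],[1,0,0,0.0015,0,0,0],[1,0,0,0.0015,0,0,0],[1,0,0,0.0015,0,0,0],[1,0,0,0.0015,0,0,0],[1,0,0,0.0015,0,0,0],[1,0,0,0.0015,0,0,0],[1,0,0,0.0015,0,0,0]])

```text
time_s: 4.47
tcp_pos: [0.4919, -0.053, 0.0643]
ee_rot: [[-0.962, -0.274, 0.0], [-0.274, 0.962, 0.0], [-0.0, -0.0, -1.0]]
wrist_force: [-0.7, 0.8, 2.1]
gripper_width: 0.009
```

Light contact (about 2 N). I'll go on in 1 mm steps.

jog_arm(moves=[[1,0,0,0.0005,0,0,0],[1,0,0,0.001,0,0,0],[1,0,0,0.0013,0,0,0],[1,0,0,0.0013,0,0,0],[1,0,0,0.0013,0,0,0],[1,0,0,0.0013,0,0,0],[1,0,0,0.0013,0,0,0],[1,0,0,0.0013,0,0,0],[1,0,0,0.0013,0,0,0],[1,0,0,0.0013,0,0,0]])

```text
time_s: 5.3
tcp_pos: [0.492, -0.053, 0.063]
ee_rot: [[-0.962, -0.274, 0.0], [-0.274, 0.962, 0.0], [-0.0, -0.0, -1.0]]
wrist_force: [-0.0, 0.6, 1.1]
gripper_width: 0.005
```

jog_arm(moves=[[1,0,0,0.0005,0,0,0],[1,0,0,0.001,0,0,0],[1,0,0,0.0012,0,0,0],[1,0,0,0.0012,0,0,0],[1,0,0,0.0012,0,0,0],[1,0,0,0.0012,0,0,0],[1,0,0,0.0012,0,0,0],[1,0,0,0.0012,0,0,0],[1,0,0,0.0012,0,0,0],[1,0,0,0.0012,0,0,0]])

```text
time_s: 6.13
tcp_pos: [0.492, -0.0529, 0.0619]
ee_rot: [[-0.962, -0.274, 0.0], [-0.274, 0.962, 0.0], [-0.0, -0.0, -1.0]]
wrist_force: [0.7, 0.1, 2.3]
gripper_width: 0.009
```

jog_arm(moves=[[1,0,0,0.0005,0,0,0],[1,0,0,0.001,0,0,0],[1,0,0,0.0012,0,0,0],[1,0,0,0.0012,0,0,0],[1,0,0,0.0012,0,0,0],[1,0,0,0.0012,0,0,0],[1,0,0,0.0012,0,0,0],[1,0,0,0.0012,0,0,0],[1,0,0,0.0012,0,0,0],[1,0,0,0.0012,0,0,0]])

```text
time_s: 6.97
tcp_pos: [0.4921, -0.0529, 0.0607]
ee_rot: [[-0.962, -0.274, 0.0], [-0.274, 0.962, 0.0], [-0.0, -0.0, -1.0]]
wrist_force: [0.6, 0.9, 3.2]
gripper_width: 0.008
```

jog_arm(moves=[[1,0,0,0.0005,0,0,0],[1,0,0,0.001,0,0,0],[1,0,0,0.001,0,0,0],[1,0,0,0.001,0,0,0],[1,0,0,0.001,0,0,0],[1,0,0,0.001,0,0,0],[1,0,0,0.001,0,0,0],[1,0,0,0.001,0,0,0],[1,0,0,0.001,0,0,0],[1,0,0,0.001,0,0,0]])

```text
time_s: 7.8
tcp_pos: [0.4922, -0.0529, 0.0601]
ee_rot: [[-0.962, -0.275, 0.001], [-0.275, 0.962, -0.0], [-0.001, -0.0, -1.0]]
wrist_force: [-1.8, 2.1, 6.4]
gripper_width: 0.008
```

jog_arm(moves=[[1,0,0,0.0003,0,0,0],[1,0,0,0,0,0,0],[1,0,0,-0.015,0,0,0],[1,0.02,0,-0.045,0,0,0],[1,0.045,0,-0.08,0,0,0],[1,0.065,0,-0.115,0,0,0],[1,0.08,0,-0.145,0,0,0],[1,0.08,0,-0.16,0,0,0],[1,0.08,0,-0.16,0,0,0],[1,0.08,0,-0.16,0,0,0]])

```text
time_s: 8.63
tcp_pos: [0.4141, -0.0749, 0.2194]
ee_rot: [[-0.962, -0.274, -0.0], [-0.274, 0.962, 0.001], [0.0, 0.001, -1.0]]
wrist_force: [0.4, 0.0, -0.5]
gripper_width: 0.004
```

Run:
```python
from station import *
import cv2
a=capture("side")["frame"][:,:,::-1];
cv2.imwrite("pics/s2.png",a)
s=sense();print(s["tcp_pos"],s["wrist_force"],s["joints"])
```

```text
[ 0.4137482  -0.0749368   0.21830042] [-0.4974179  -0.03919505  0.33559749] [ 1.20295447e+01  1.90471525e+00 -2.64434654e+01 -5.87418824e-02
 -6.18146226e+01 -8.61213991e+01]
```

View pics/s2.png

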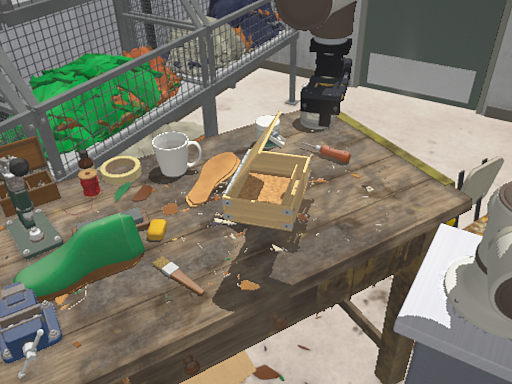

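jog_arm(moves=[[-1,0,-0.02,0,0,0,0.05],[-1,0.002,-0.05,0,0,0,0.12],[-1,0.004,-0.08,0.01,0,0,0.2],[-1,0.006,-0.115,0.03,0,0,0.26],[-1,0.0085,-0.15,0.05,0,0,0.3],[-1,0.0085,-0.185,0.07,0,0,0.333],[-1,0.0085,-0.21,0.09,0,0,0.333],[-1,0.0085,-0.219,0.11,0,0,0.333],[-1,0.0085,-0.219,0.12,0,0,0.333],[-1,0.0085,-0.219,0.12,0,0,0.333]])

```text
time_s: 9.52
tcp_pos: [0.4636, -0.287, 0.0945]
ee_rot: [[-0.998, 0.057, -0.01], [0.057, 0.998, 0.004], [0.011, 0.003, -1.0]]
wrist_force: [-0.3, 0.4, -0.2]
gripper_width: 0.68
```

Run:
```python
from station import *
from h import *
import cv2
c=capture("wrist");a=c["frame"][:,:,::-1];
cv2.imwrite("pics/w2.png",a)
s=sense();print(s["tcp_pos"],s["gripper_width"],s["joints"],s["ee_rot"])
print([proj(c,p) for p in [(0.4656,-.2878,.014),(.5753,-.2939,.0145),(.4257,-.2856,.0145)]])
cv2.imwrite("pics/s3.png",capture("side")["frame"][:,:,::-1])
```

```text
[ 0.46491937 -0.28704437  0.09685634] 0.7281456612114839 [-1.46976460e+01  2.18798750e+01 -1.99746094e+01 -2.66282796e-02
 -4.85393835e+01 -7.84683196e+01] [[-0.99843477  0.05554247 -0.00656088]
 [ 0.05552991  0.99845486  0.002081  ]
 [ 0.00666633  0.00171342 -0.99997631]]
[(np.float64(254.9848140911076), np.float64(203.8922844681843)), (np.float64(255.16884086794707), np.float64(310.91188684877113)), (np.float64(254.88376008918618), np.float64(158.6899803709411))]
```

View pics/w2.png

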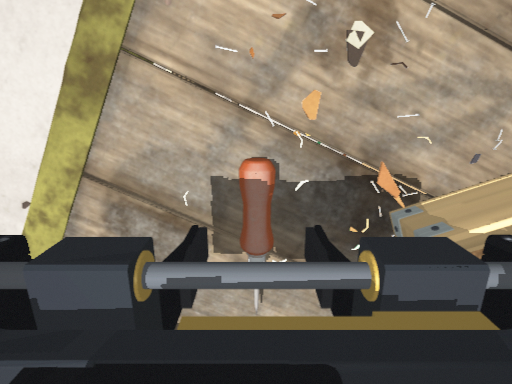

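View pics/s3.png

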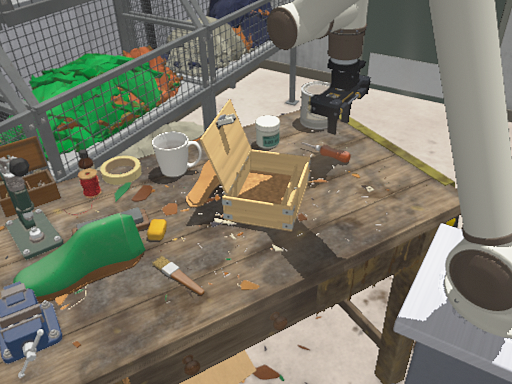

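jog_arm(moves=[[-1,0,0.001,0.01,0,0,0],[-1,0,0.001,0.025,0,0,0],[-1,0,0.001,0.04,0,0,0],[-1,0,0.001,0.055,0,0,0],[-1,0,0.001,0.07,0,0,0],[-1,0,0.001,0.08,0,0,0],[-1,0,0.001,0.087,0,0,0],[-1,0,0.001,0.091,0,0,0],[-1,0,0.001,0.091,0,0,0],[0,0,0.001,0.091,0,0,0]])

```text
time_s: 10.45
tcp_pos: [0.4674, -0.2868, 0.0091]
ee_rot: [[-0.999, 0.055, 0.001], [0.055, 0.999, -0.0], [-0.001, -0.0, -1.0]]
wrist_force: [0.4, 0.1, 0.5]
gripper_width: 0.972
```

jog_arm(moves=[[1,0,0,0,0,0,0],[1,0,0,0,0,0,0],[1,0,0,0,0,0,0],[1,0,0,0,0,0,0],[1,0,0,0,0,0,0],[1,0,0,0,0,0,0],[1,0,0,0,0,0,0],[1,0,0,0,0,0,0],[1,0,0,0,0,0,0],[1,0,0,0,0,0,0]])

```text
time_s: 11.28
tcp_pos: [0.4669, -0.2868, 0.0086]
ee_rot: [[-0.998, 0.055, -0.0], [0.055, 0.998, 0.0], [0.0, 0.0, -1.0]]
wrist_force: [-0.1, -0.6, -0.7]
gripper_width: 0.252
```

jog_arm(moves=[[0,0,0,0,0,0,0],[0,0,0,0,0,0,0],[0,0,0,0.002,0,0,0],[0,0,0,0.004,0,0,0],[1,0,0,0.004,0,0,0],[1,0,0,0.004,0,0,0],[1,0,0,0.004,0,0,0],[1,0,0,0.004,0,0,0],[1,0,0,0.004,0,0,0],[1,0,0,0.004,0,0,0]])

```text
time_s: 12.12
tcp_pos: [0.4669, -0.2869, 0.0047]
ee_rot: [[-0.998, 0.055, 0.0], [0.055, 0.998, -0.0], [-0.0, -0.0, -1.0]]
wrist_force: [0.1, 0.7, -0.8]
gripper_width: 0.228
```

jog_arm(moves=[[1,0,0,-0.002,0,0,0],[1,0,0,-0.008,0,0,0],[1,0,0,-0.02,0,0,0],[1,0,0,-0.035,0,0,0],[1,0,0,-0.055,0,0,0],[1,0,0,-0.08,0,0,0],[1,0,0,-0.105,0,0,0],[1,0,0,-0.13,0,0,0],[1,0,0,-0.145,0,0,0],[1,0,0,-0.15,0,0,0]])

```text
time_s: 12.95
tcp_pos: [0.4684, -0.2874, 0.1583]
ee_rot: [[-0.998, 0.055, 0.006], [0.055, 0.998, -0.002], [-0.006, -0.002, -1.0]]
wrist_force: [0.2, -0.9, -0.9]
gripper_width: 0.228
```

Run:
```python
from station import *
from h import *
import cv2
c=capture("wrist");a=c["frame"][:,:,::-1];
cv2.imwrite("pics/w3.png",a)
s=sense();print(s["tcp_pos"],s["gripper_width"],s["joints"],s["ee_rot"])
a=capture("side")["frame"][:,:,::-1]
cv2.imwrite("pics/s4.png",cv2.resize(a[50:250,200:400],None,fx=3,fy=3,interpolation=cv2.INTER_CUBIC))
```

```text
[ 0.46805115 -0.2872602   0.15753456] 0.22623575780498514 [-1.46088964e+01  1.78375913e+01 -1.59248706e+01  2.74032176e-02
 -5.59335044e+01 -7.85532342e+01] [[-0.99847923  0.05489876  0.00503493]
 [ 0.05489072  0.99849088 -0.00172177]
 [-0.00512186 -0.00144278 -0.99998584]]
```

View pics/w3.png

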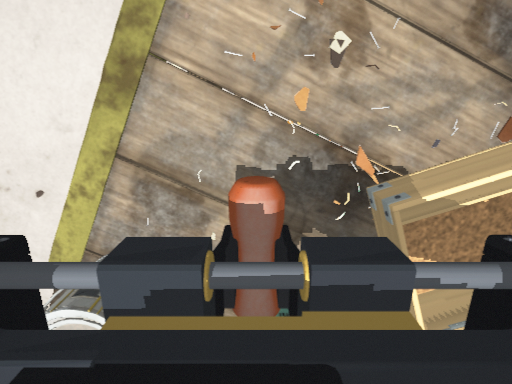

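View pics/s4.png

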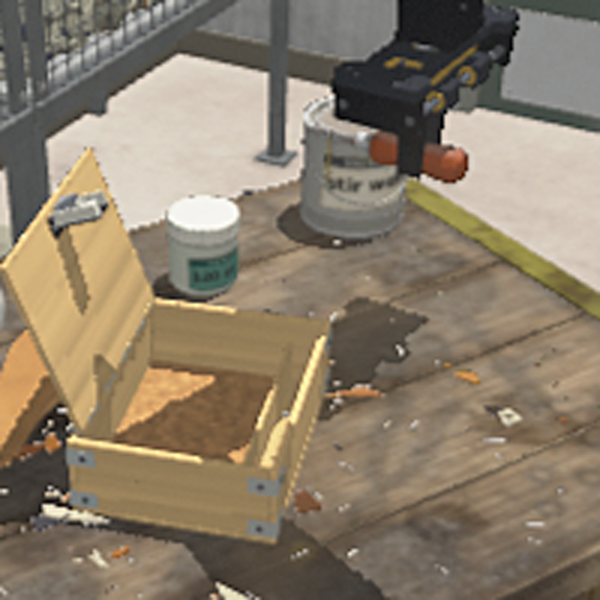

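jog_arm(moves=[[1,0,0,0,0,0,-0.06],[1,0,0,0,0,0,-0.17],[1,0,0,0,0,0,-0.28],[1,0,0.005,0,0,0,-0.4],[1,0,0.01,0,0,0,-0.52],[1,0,0.015,0,0,0,-0.64],[1,0,0.02,0,0,0,-0.76],[1,0,0.03,0,0,0,-0.88],[1,0,0.04,0,0,0,-1.0],[1,0,0.05,0,0,0,-1.12]])

```text
time_s: 13.88
tcp_pos: [0.4684, -0.2362, 0.1526]
ee_rot: [[-0.48, -0.877, -0.004], [-0.877, 0.48, 0.001], [0.001, 0.004, -1.0]]
wrist_force: [-0.8, -0.5, -1.1]
gripper_width: 0.226
```

```bash
cat > tgt.py <<'E'
from station import *
from h import *
import sys
from scipy.spatial.transform import Rotation as R
np.set_printoptions(precision=4,suppress=True)
C=np.array([.5312,-.0418,0]);a=math.radians(15.9)
ex=np.array([math.cos(a),math.sin(a),0]);ey=np.array([-math.sin(a),math.cos(a),0])
def box(x,y,z): return C+x*ex+y*ey+np.array([0,0,z])
def delta(p,Rt):
    s=sense();R0=np.array(s["ee_rot"]);print("tcp",s["tcp_pos"],"box",np.dot(s["tcp_pos"]-C,ex),np.dot(s["tcp_pos"]-C,ey),"F",s["wrist_force"],s["gripper_width"],s["time_s"])
    print("shift",R0.T@(p-s["tcp_pos"]),"rotvec",R.from_matrix(R0.T@Rt).as_rotvec())
def rot(yaw,tilt=0): # tool y at yaw (world deg); tilt leans body to box front
    y=np.array([math.cos(math.radians(yaw)),math.sin(math.radians(yaw)),0]);z=np.array([0,0,-1.]);x=np.cross(y,z)
    Rt=np.stack([x,y,z],1)
    return R.from_rotvec(-math.radians(tilt)*ey).as_matrix()@Rt
E
python3 - <<'E'
from tgt import *
print(rot(195.9,15)[:,2])
delta(box(.002,-.034,.157),rot(195.9,0))
print(sense()["joints"])
E
```

```text
[ 0.2489  0.0709 -0.9659]
tcp [ 0.4684 -0.2362  0.1526] box -0.11364221504831197 -0.16977600789123343 F [-0.8344 -0.5192 -1.1397] 0.22636608863810578 13.8833
shift [-0.1779  0.013  -0.0045] rotvec [ 0.0041  0.0007 -0.7783]
[ -9.0455  16.1377 -19.2188  -0.0382 -54.873  -19.6232]
```

jog_arm(moves=[[1,-0.01,0.001,0,0,0,-0.11],[1,-0.025,0.002,0,0,0,-0.23],[1,-0.05,0.004,0,0,0,-0.35],[1,-0.075,0.006,0,0,0,-0.47],[1,-0.1,0.008,0,0,0,-0.59],[1,-0.125,0.01,0,0,0,-0.7],[1,-0.15,0.012,0,0,0,-0.778],[1,-0.17,0.013,0,0,0,-0.778],[1,-0.178,0.013,0,0,0,-0.778],[1,-0.178,0.013,0,0,0,-0.778]])

```text
time_s: 14.72
tcp_pos: [0.5445, -0.0737, 0.153]
ee_rot: [[0.27, -0.963, -0.003], [-0.963, -0.27, -0.0], [-0.001, 0.003, -1.0]]
wrist_force: [-1.0, -0.1, -1.2]
gripper_width: 0.231
```

Run:
```python
from tgt import *
import cv2
a=capture("top")["frame"][:,:,::-1]
cv2.imwrite("pics/t5.png",cv2.resize(a[130:290,180:380],None,fx=3.5,fy=3.5,interpolation=cv2.INTER_CUBIC))
a=capture("side")["frame"][:,:,::-1]
cv2.imwrite("pics/s5.png",cv2.resize(a[50:250,180:380],None,fx=3,fy=3,interpolation=cv2.INTER_CUBIC))
delta(box(.002,-.034,.1),rot(195.9,15))
delta(box(.002,-.034,.022),rot(195.9,15))
```

```text
tcp [ 0.5436 -0.0752  0.1534] box 0.002793389640440107 -0.03550360048201829 F [-0.8885 -0.472  -0.9396] 0.22829755718203656 14.8167
shift [-0.0015  0.0007  0.0534] rotvec [ 0.2645 -0.0002 -0.0056]
tcp [ 0.5436 -0.0752  0.1534] box 0.002793389640440107 -0.03550360048201829 F [-0.8885 -0.472  -0.9396] 0.22829755718203656 14.8167
shift [-0.0014  0.0004  0.1314] rotvec [ 0.2645 -0.0002 -0.0056]
```

View pics/t5.png

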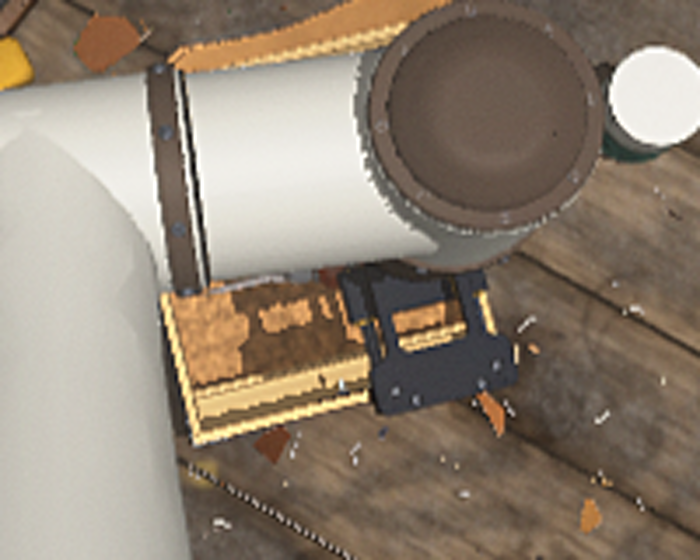

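View pics/s5.png

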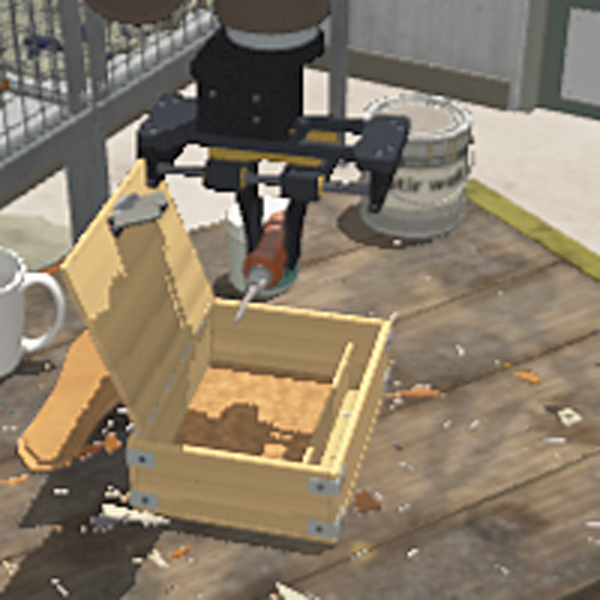

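jog_arm(moves=[[1,0,0.004,0,0.07,0,-0.003],[1,-0.001,0.008,0,0.16,0,-0.005],[1,-0.001,0.012,0,0.25,0,-0.005],[1,-0.001,0.012,0.008,0.264,0,-0.005],[1,-0.001,0.012,0.022,0.264,0,-0.005],[1,-0.001,0.012,0.036,0.264,0,-0.005],[1,-0.001,0.012,0.05,0.264,0,-0.005],[1,-0.001,0.012,0.063,0.264,0,-0.005],[1,-0.001,0.008,0.072,0.264,0,-0.005],[1,-0.001,0.003,0.075,0.264,0,-0.005]])

```text
time_s: 15.65
tcp_pos: [0.5398, -0.0759, 0.0779]
ee_rot: [[0.272, -0.93, 0.248], [-0.962, -0.262, 0.07], [-0.0, -0.257, -0.966]]
wrist_force: [0.7, -0.7, -0.6]
gripper_width: 0.231
```

Run:
```python
from tgt import *
import cv2
a=capture("side")["frame"][:,:,::-1]
cv2.imwrite("pics/s6.png",cv2.resize(a[50:250,180:380],None,fx=3,fy=3,interpolation=cv2.INTER_CUBIC))
delta(box(.002,-.034,.024),rot(195.9,15))
```

```text
tcp [ 0.5418 -0.0754  0.0784] box 0.000973858424013469 -0.035202723223525925 F [ 1.0633 -0.3074 -0.5064] 0.22945883296418915 15.7
shift [-0.0012  0.0131  0.0528] rotvec [-0.0005 -0.0011 -0.0012]
```

View pics/s6.png

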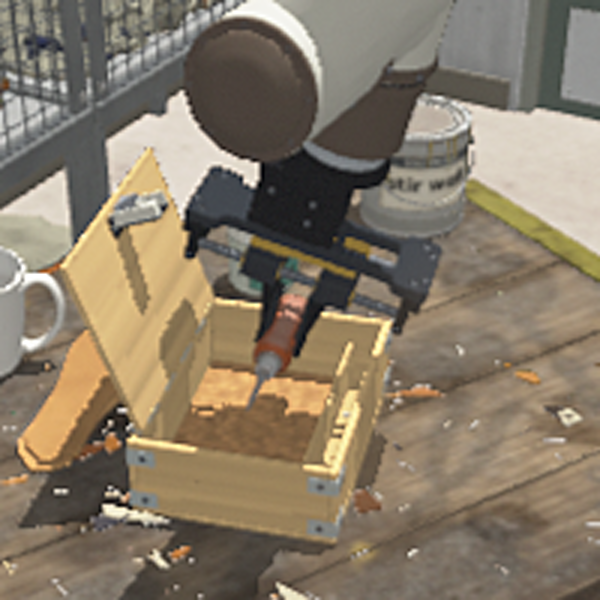

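jog_arm(moves=[[1,0,0.002,0.006,0,0,0],[1,0,0.004,0.014,0,0,0],[1,0,0.006,0.022,0,0,0],[1,-0.001,0.008,0.03,0,0,0],[1,-0.001,0.009,0.036,0,0,0],[1,-0.001,0.01,0.041,0,0,0],[1,-0.001,0.011,0.045,0,0,0],[1,-0.001,0.0115,0.047,0,0,0],[1,-0.001,0.012,0.048,0,0,0],[1,-0.001,0.012,0.049,0,0,0]])

```text
time_s: 16.53
tcp_pos: [0.5424, -0.0735, 0.0292]
ee_rot: [[0.273, -0.928, 0.251], [-0.962, -0.264, 0.071], [0.001, -0.261, -0.965]]
wrist_force: [-0.0, -0.4, -1.0]
gripper_width: 0.23
```

Run:
```python
from tgt import *
import cv2
a=capture("side")["frame"][:,:,::-1]
cv2.imwrite("pics/s7.png",cv2.resize(a[80:240,200:340],None,fx=4,fy=3.7,interpolation=cv2.INTER_CUBIC))
delta(box(.002,-.034,.023),rot(195.9,15))
a=capture("wrist")["frame"][:,:,::-1]
cv2.imwrite("pics/w7.png",a)
```

```text
tcp [ 0.5424 -0.0735  0.0292] box 0.0021230973559326896 -0.03352263441090606 F [ 0.5733 -0.0819 -0.5776] 0.2277395890106178 16.5833
shift [0.0005 0.0017 0.0059] rotvec [-0.0025 -0.0008 -0.0003]
```

View pics/s7.png

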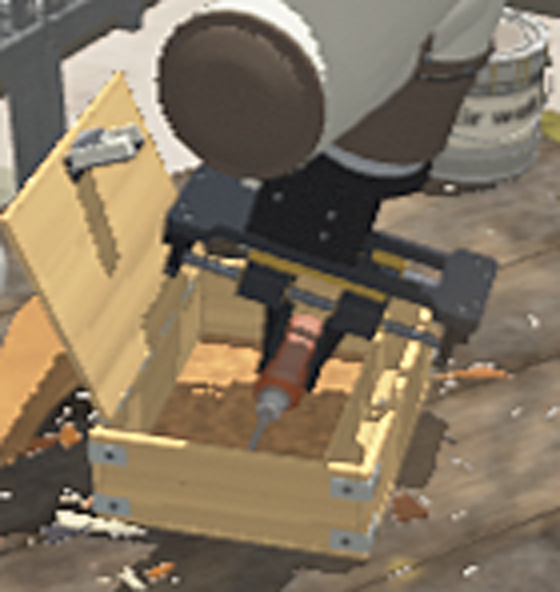

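View pics/w7.png

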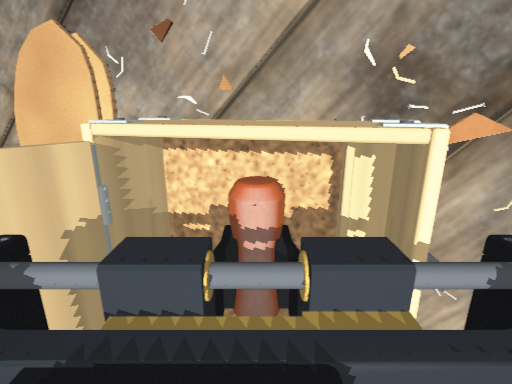

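jog_arm(moves=[[1,0,0,0.001,0,0,0],[1,0,0.001,0.003,0,0,0],[1,0,0.001,0.004,0,0,0],[1,0,0.0015,0.005,0,0,0],[1,0,0.0015,0.006,0,0,0],[1,0,0.0015,0.006,0,0,0],[1,0,0.0015,0.006,0,0,0],[1,0,0.0015,0.006,0,0,0],[1,0,0.0015,0.006,0,0,0],[1,0,0.0015,0.006,0,0,0]])

```text
time_s: 17.47
tcp_pos: [0.5425, -0.0735, 0.0231]
ee_rot: [[0.273, -0.928, 0.251], [-0.962, -0.264, 0.071], [0.001, -0.261, -0.965]]
wrist_force: [0.2, -0.1, 0.2]
gripper_width: 0.23
```

jog_arm(moves=[[0.5,0,0,0,0,0,0],[0.35,0,0,0,0,0,0],[0.25,0,0,0,0,0,0],[0.2,0,0,0,0,0,0],[0.15,0,0,0,0,0,0],[0.15,0,0,0,0,0,0],[0.15,0,0,0,0,0,0],[0.15,0,0,0,0,0,0],[0.15,0,0,0,0,0,0],[0.15,0,0,0,0,0,0]])

```text
time_s: 18.3
tcp_pos: [0.5424, -0.0735, 0.023]
ee_rot: [[0.273, -0.929, 0.251], [-0.962, -0.264, 0.071], [0.001, -0.261, -0.965]]
wrist_force: [0.2, 0.7, 1.0]
gripper_width: 0.424
```

Run:
```python
from tgt import *
import cv2
a=capture("wrist")["frame"][:,:,::-1]
cv2.imwrite("pics/w8.png",a)
delta(box(.002,-.034,.1),rot(195.9,15))
```

```text
tcp [ 0.5424 -0.0735  0.023 ] box 0.0020925223319371257 -0.03353497288885398 F [-0.3715  0.6885 -0.102 ] 0.4248290842777145 18.35
shift [ 0.0005 -0.02   -0.0744] rotvec [-0.0022 -0.0008 -0.0004]
```

View pics/w8.png

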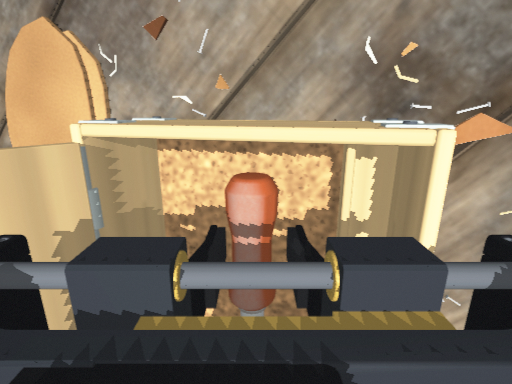

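jog_arm(moves=[[0.15,0,0,-0.005,0,0,0],[0.15,0,0,-0.015,0,0,0],[0.15,0,0,-0.03,0,0,0],[0.15,0,0,-0.05,0,0,0],[0.15,0,0,-0.07,0,0,0],[0.15,0,0,-0.1,0,0,0],[0.3,0,0,-0.13,0,0,0],[0.5,0,-0.01,-0.16,0,0,0],[0.8,0,-0.02,-0.19,0,0,0],[1,0,-0.03,-0.22,0,0,0]])

```text
time_s: 19.18
tcp_pos: [0.5141, -0.0814, 0.2461]
ee_rot: [[0.273, -0.928, 0.253], [-0.962, -0.264, 0.071], [0.001, -0.262, -0.965]]
wrist_force: [0.8, 0.1, -0.5]
gripper_width: 0.205
```

Run:
```python
from tgt import *
import cv2
a=capture("side")["frame"][:,:,::-1]
cv2.imwrite("pics/s9.png",cv2.resize(a[50:250,180:380],None,fx=3,fy=3,interpolation=cv2.INTER_CUBIC))
a=capture("top")["frame"][:,:,::-1]
cv2.imwrite("pics/t9.png",cv2.resize(a[130:290,180:380],None,fx=3.5,fy=3.5,interpolation=cv2.INTER_CUBIC))
delta(box(.148,0,.26),rot(105.9,0))
```

```text
tcp [ 0.5181 -0.0814  0.251 ] box -0.023390246489990073 -0.034467684803721824 F [0.2575 0.6069 0.0043] 0.12187011390663756 19.2833
shift [-0.0344 -0.1673  0.0382] rotvec [-0.2221  0.2142  1.5608]
```

View pics/s9.png

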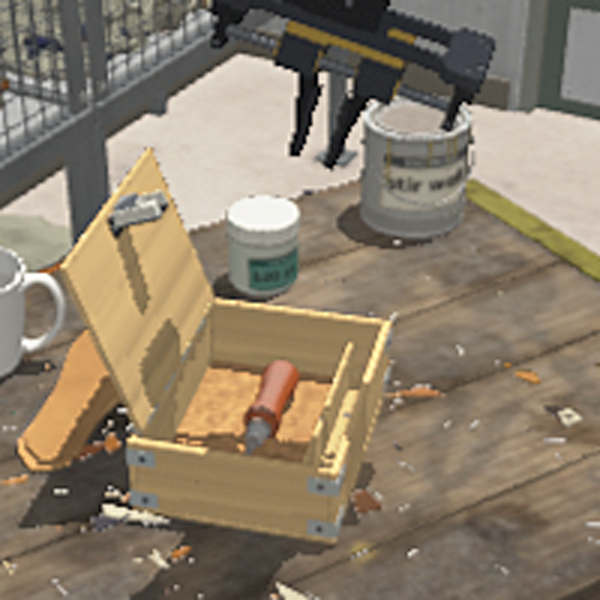

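View pics/t9.png

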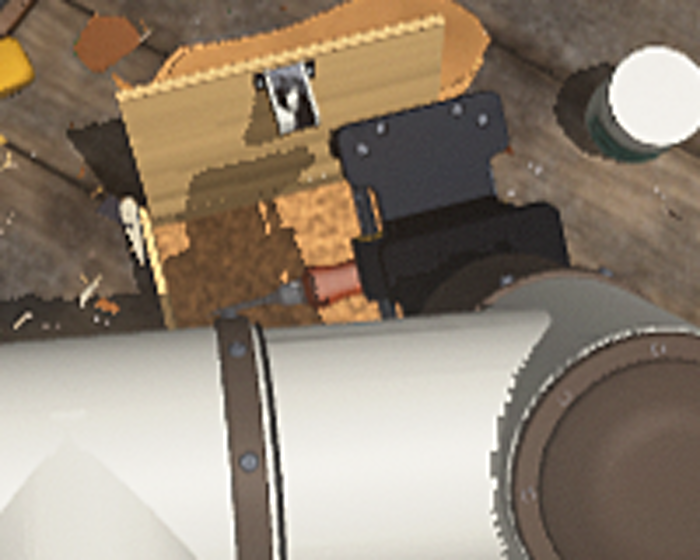

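jog_arm(moves=[[1,0,-0.005,-0.019,-0.0111,0.0107,0.078],[1,0,-0.005,-0.019,-0.0266,0.0257,0.187],[1,0,-0.005,-0.019,-0.0433,0.0418,0.304],[1,0,-0.005,-0.019,-0.06,0.0578,0.421],[1,0,-0.005,-0.019,-0.0766,0.0739,0.538],[1,0,-0.005,-0.019,-0.0933,0.09,0.655],[1,0,-0.005,-0.019,-0.11,0.106,0.773],[1,0,-0.01,-0.015,-0.1266,0.122,0.89],[1,0,-0.02,-0.01,-0.1433,0.138,1.007],[1,0,-0.03,-0.01,-0.16,0.154,1.12]])

```text
time_s: 20.12
tcp_pos: [0.5393, -0.0739, 0.26]
ee_rot: [[-0.756, -0.651, 0.064], [-0.654, 0.756, -0.026], [-0.032, -0.061, -0.998]]
wrist_force: [0.0, 0.2, -0.3]
gripper_width: 0.007
```

Run:
```python
from tgt import *
c=capture("top")
for p in [(.124,.097,.205),(.124,-.097,.205)]:
    u,v=proj(c,box(*p));print((u-180)*3.5,(v-130)*3.5)
delta(box(.148,0,.26),rot(105.9,0))
print(sense()["joints"])
```

```text
114.30898039018383 90.76259335364239
441.0314979542452 12.042321412845638
tcp [ 0.5424 -0.0735  0.2607] box 0.0020467003407435057 -0.03355444193151459 F [ 4.2826 -0.7179  1.7897] 0.006126565251987267 20.1667
shift [-0.1465 -0.0303  0.0075] rotvec [-0.0549  0.0463  0.4311]
[ 10.5158  10.8836 -10.6987   2.3939 -64.975  -60.8499]
```

jog_arm(moves=[[1,-0.01,-0.002,0,-0.012,0.01,0.1],[1,-0.03,-0.006,0,-0.028,0.023,0.22],[1,-0.055,-0.011,0,-0.042,0.036,0.34],[1,-0.08,-0.017,0.002,-0.055,0.046,0.431],[1,-0.105,-0.022,0.004,-0.055,0.046,0.431],[1,-0.128,-0.027,0.006,-0.055,0.046,0.431],[1,-0.142,-0.029,0.007,-0.055,0.046,0.431],[1,-0.147,-0.03,0.0075,-0.055,0.046,0.431],[1,-0.147,-0.03,0.0075,-0.055,0.046,0.431],[1,-0.147,-0.03,0.0075,-0.055,0.046,0.431]])

```text
time_s: 21.0
tcp_pos: [0.6703, -0.0002, 0.26]
ee_rot: [[-0.959, -0.283, 0.0], [-0.283, 0.959, 0.0], [-0.0, 0.0, -1.0]]
wrist_force: [-0.1, -0.8, -0.2]
gripper_width: 0.004
```

Run:
```python
from tgt import *
delta(box(.148,0,.165),rot(105.9,0))
print(sense()["joints"])
```

```text
tcp [ 0.6703 -0.0002  0.26  ] box 0.14511853075421208 0.0018714329589216395 F [-0.0955 -0.7852 -0.1822] 0.004056978413792291 21.0
shift [-0.0029 -0.0019  0.095 ] rotvec [0.     0.0001 0.0095]
[ 13.7719  25.3915  11.0548  -0.001  -75.657  -87.3253]
```

jog_arm(moves=[[1,-0.003,-0.002,0.01,0,0,0.01],[1,-0.003,-0.002,0.025,0,0,0.01],[1,-0.003,-0.002,0.04,0,0,0.01],[1,-0.003,-0.002,0.055,0,0,0.01],[1,-0.003,-0.002,0.068,0,0,0.01],[1,-0.003,-0.002,0.075,0,0,0.01],[1,-0.003,-0.002,0.078,0,0,0.01],[1,-0.003,-0.002,0.078,0,0,0.01],[1,-0.003,-0.002,0.078,0,0,0.01],[1,-0.003,-0.002,0.078,0,0,0.01]])

```text
time_s: 21.83
tcp_pos: [0.6751, -0.0011, 0.1832]
ee_rot: [[-0.962, -0.273, 0.003], [-0.273, 0.962, 0.0], [-0.003, -0.0, -1.0]]
wrist_force: [1.5, 0.3, 0.0]
gripper_width: 0.002
```

Run:
```python
from tgt import *
import cv2
a=capture("side")["frame"][:,:,::-1]
cv2.imwrite("pics/s11.png",cv2.resize(a[50:250,180:380],None,fx=3,fy=3,interpolation=cv2.INTER_CUBIC))
delta(box(.0835,0,.185),rot(105.9,0))
```

```text
tcp [ 0.6751 -0.0009  0.1832] box 0.14958150581188367 -0.00011142280655397432 F [ 0.1242  0.813  -0.2345] 0.006288493300705382 21.8833
shift [ 0.0661  0.0001 -0.002 ] rotvec [-0.0003  0.003  -0.0008]
```

View pics/s11.png

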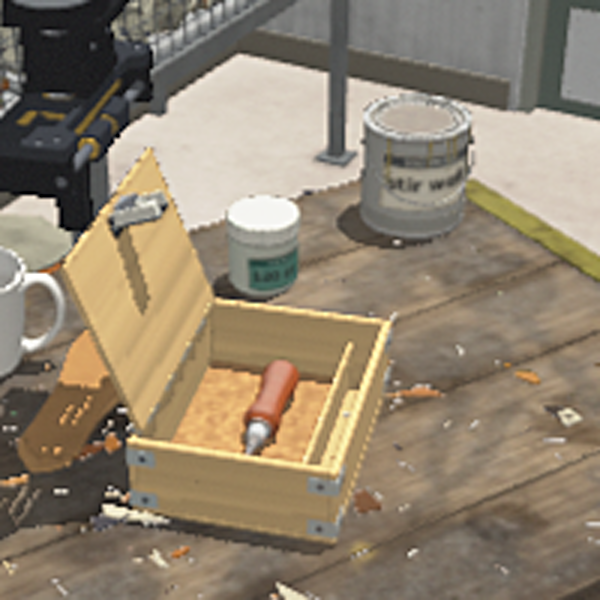

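jog_arm(moves=[[1,0.006,0,0,0,0,0],[1,0.012,0,0,0,0,0],[1,0.018,0,0,0,0,0],[1,0.025,0,0,0,0,0],[1,0.032,0,0,0,0,0],[1,0.039,0,-0.001,0,0,0],[1,0.046,0,-0.001,0,0,0],[1,0.053,0,-0.002,0,0,0],[1,0.06,0,-0.002,0,0,0],[1,0.066,0,-0.002,0,0,0]])

```text
time_s: 22.72
tcp_pos: [0.6103, -0.0192, 0.1841]
ee_rot: [[-0.962, -0.273, 0.001], [-0.273, 0.962, 0.0], [-0.001, -0.0, -1.0]]
wrist_force: [1.0, -0.0, -0.6]
gripper_width: 0.008
```

Run:
```python
from tgt import *
import cv2
a=capture("side")["frame"][:,:,::-1]
cv2.imwrite("pics/s12.png",cv2.resize(a[50:250,180:380],None,fx=3,fy=3,interpolation=cv2.INTER_CUBIC))
delta(box(.0835,0,.188),rot(105.9,0))
```

```text
tcp [ 0.6092 -0.0195  0.184 ] box 0.08116453528727358 0.00010606773961929646 F [-0.0819  0.0992 -0.0344] 0.0013929674345305144 22.7667
shift [-0.0023 -0.0001 -0.004 ] rotvec [ 0.0004 -0.0002 -0.0013]
```

View pics/s12.png

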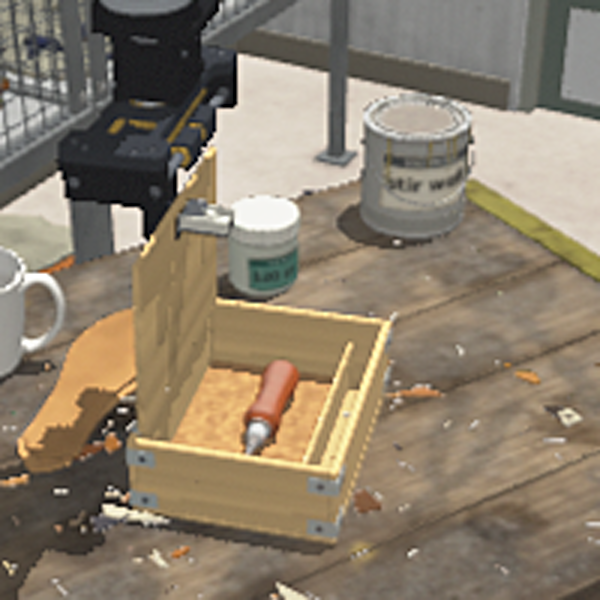

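jog_arm(moves=[[1,0.008,0,-0.002,0,0,0],[1,0.0185,0,-0.002,0,0,0],[1,0.029,0,0,0,0,0],[1,0.039,0,0.003,0,0,0],[1,0.0485,0,0.007,0,0,0],[1,0.0575,0,0.012,0,0,0],[1,0.0665,0,0.0175,0,0,0],[1,0.075,0,0.024,0,0,0],[1,0.0825,0,0.031,0,0,0],[1,0.0895,0,0.039,0,0,0]])

```text
time_s: 23.6
tcp_pos: [0.5248, -0.0435, 0.1452]
ee_rot: [[-0.962, -0.273, 0.002], [-0.273, 0.962, 0.0], [-0.002, -0.0, -1.0]]
wrist_force: [1.1, 1.0, -0.0]
gripper_width: 0.004
```

Run:
```python
from tgt import *
import cv2
a=capture("side")["frame"][:,:,::-1]
cv2.imwrite("pics/s13.png",cv2.resize(a[50:250,180:380],None,fx=3,fy=3,interpolation=cv2.INTER_CUBIC))
delta(box(-.0084,0,.145),rot(105.9,0))
```

```text
tcp [ 0.5222 -0.0439  0.1433] box -0.009246801615348027 0.00048540179099188917 F [-1.2657 -0.7945 -0.6003] 0.005970440087784781 23.65
shift [-0.0008 -0.0005 -0.0017] rotvec [ 0.0012 -0.0026 -0.0018]
```

View pics/s13.png

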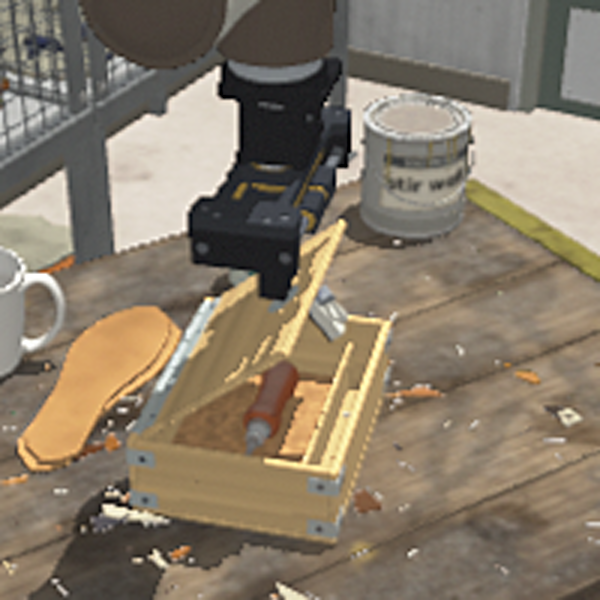

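jog_arm(moves=[[1,0.0055,0,0.0065,0,0,0],[1,0.011,0,0.0155,0,0,0],[1,0.016,0,0.0245,0,0,0],[1,0.02,0,0.0345,0,0,0],[1,0.024,0,0.0445,0,0,0],[1,0.0275,0,0.0535,0,0,0],[1,0.0305,0,0.06,0,0,0],[1,0.032,0,0.064,0,0,0],[1,0.032,0,0.066,0,0,0],[1,0.032,0,0.066,0,0,0]])

```text
time_s: 24.48
tcp_pos: [0.4939, -0.0523, 0.0786]
ee_rot: [[-0.962, -0.273, -0.0], [-0.273, 0.962, -0.0], [0.001, -0.0, -1.0]]
wrist_force: [0.6, -0.7, 1.7]
gripper_width: 0.004
```

Run:
```python
from tgt import *
import cv2
a=capture("side")["frame"][:,:,::-1]
cv2.imwrite("pics/s14.png",cv2.resize(a[50:250,180:380],None,fx=3,fy=3,interpolation=cv2.INTER_CUBIC))
delta(box(-.041,0,.068),rot(105.9,0))
```

```text
tcp [ 0.4939 -0.0523  0.0788] box -0.03871813325541298 0.0001217555228078413 F [0.0863 0.4456 1.6894] 0.004093965633134294 24.5333
shift [ 0.0023 -0.0001  0.0108] rotvec [-0.     -0.0004 -0.0009]
```

View pics/s14.png

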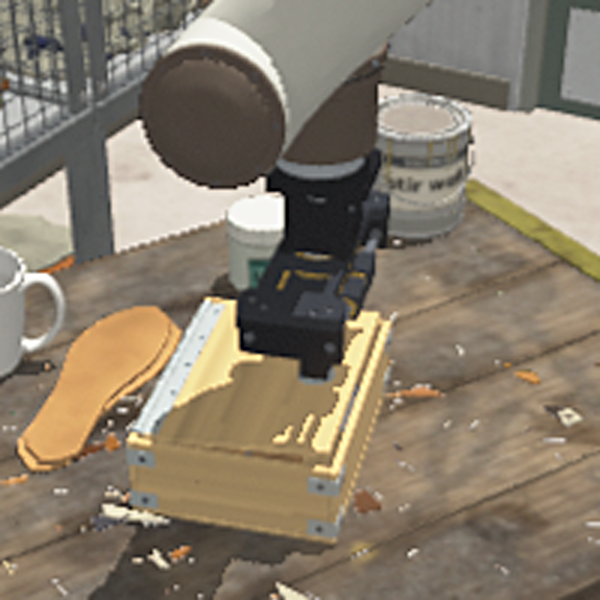

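jog_arm(moves=[[1,0.001,0,0.003,0,0,0],[1,0.002,0,0.006,0,0,0],[1,0.002,0,0.009,0,0,0],[1,0.002,0,0.011,0,0,0],[1,0.002,0,0.013,0,0,0],[1,0.002,0,0.0145,0,0,0],[1,0.002,0,0.016,0,0,0],[1,0.002,0,0.0165,0,0,0],[1,0.002,0,0.0165,0,0,0],[1,0.002,0,0.0165,0,0,0]])

```text
time_s: 25.37
tcp_pos: [0.4928, -0.0526, 0.0626]
ee_rot: [[-0.962, -0.273, 0.002], [-0.273, 0.962, 0.0], [-0.002, -0.0, -1.0]]
wrist_force: [2.1, -0.2, 2.2]
gripper_width: 0.006
```

jog_arm(moves=[[1,0,0,0.0005,0,0,0],[1,0,0,0.001,0,0,0],[1,0,0,0.0015,0,0,0],[1,0,0,0.0015,0,0,0],[1,0,0,0.0015,0,0,0],[1,0,0,0.0015,0,0,0],[1,0,0,0.0015,0,0,0],[1,0,0,0.0015,0,0,0],[1,0,0,0.0015,0,0,0],[1,0,0,0.0015,0,0,0]])

```text
time_s: 26.2
tcp_pos: [0.4929, -0.0526, 0.0617]
ee_rot: [[-0.962, -0.274, 0.002], [-0.274, 0.962, 0.0], [-0.002, -0.0, -1.0]]
wrist_force: [1.1, 0.9, 7.9]
gripper_width: 0.003
```

Run:
```python
from tgt import *
import cv2
delta(box(-.041,0,.068),rot(105.9,0))
a=capture("side")["frame"][:,:,::-1]
delta(box(-.041,0,.068),rot(105.9,0))
```

```text
tcp [ 0.4929 -0.0526  0.0617] box -0.039792967006199755 8.441508619442693e-05 F [1.0841 0.9479 7.878 ] 0.0026060194577844616 26.2
shift [ 0.0012 -0.0001 -0.0063] rotvec [-0.0004  0.0022 -0.0004]
tcp [ 0.4929 -0.0526  0.0617] box -0.039783002204031095 6.692967303422241e-05 F [0.2498 0.7137 7.8707] 0.0033805786132066694 26.25
shift [ 0.0012 -0.0001 -0.0063] rotvec [-0.0004  0.0022 -0.0004]
```

jog_arm(moves=[[1,0,0,0.0003,0,0,0],[1,0,0,0.0003,0,0,0],[1,0,0,-0.003,0,0,0],[1,0,0,-0.006,0,0,0],[1,0,0,-0.009,0,0,0],[1,0,0,-0.012,0,0,0],[1,0,0,-0.015,0,0,0],[1,0,0,-0.017,0,0,0],[1,0,0,-0.017,0,0,0],[1,0,0,-0.017,0,0,0]])

```text
time_s: 27.08
tcp_pos: [0.4922, -0.0527, 0.0779]
ee_rot: [[-0.962, -0.273, 0.001], [-0.273, 0.962, 0.0], [-0.001, 0.0, -1.0]]
wrist_force: [0.3, -0.2, 0.7]
gripper_width: 0.007
```

Run:
```python
from tgt import *
import cv2
a=capture("side")["frame"][:,:,::-1]
cv2.imwrite("pics/s15.png",cv2.resize(a[100:250,200:350],None,fx=4,fy=4,interpolation=cv2.INTER_CUBIC))
delta(box(-.041,0,.068),rot(105.9,0))
```

```text
tcp [ 0.4922 -0.0527  0.0777] box -0.040543323541192784 0.0001718006063081157 F [ 0.2317 -0.4364 -0.4459] 0.009518397906838328 27.1333
shift [ 0.0005 -0.0002  0.0097] rotvec [ 0.0001  0.0005 -0.001 ]
```

View pics/s15.png

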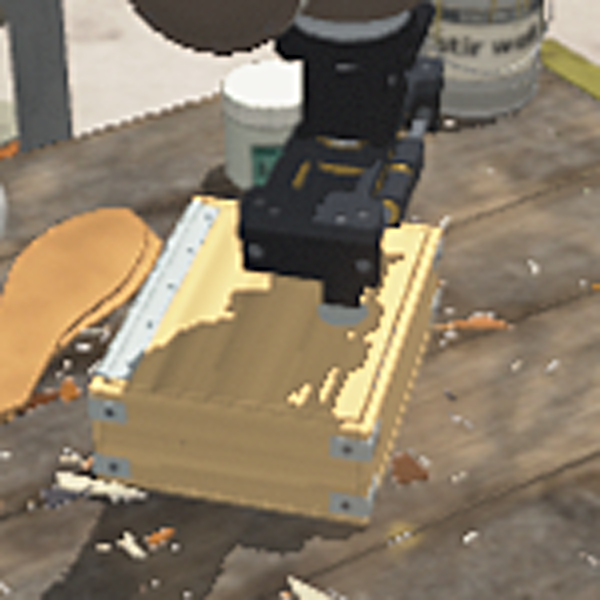

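Force about 0 with the tip 10 mm above the plate, and the lid stays down, so it is caught. I'll back off and check.

jog_arm(moves=[[1,0,0,-0.01,0,0,0],[1,0.01,0,-0.03,0,0,0],[1,0.03,0,-0.06,0,0,0],[1,0.05,0,-0.09,0,0,0],[1,0.07,-0.01,-0.12,0,0,0],[1,0.08,-0.03,-0.14,0,0,0],[1,0.08,-0.05,-0.15,0,0,0],[1,0.08,-0.06,-0.15,0,0,0],[1,0.08,-0.06,-0.15,0,0,0],[1,0.08,-0.06,-0.15,0,0,0]])

```text
time_s: 27.97
tcp_pos: [0.431, -0.1323, 0.2264]
ee_rot: [[-0.962, -0.272, -0.002], [-0.272, 0.962, 0.001], [0.002, 0.001, -1.0]]
wrist_force: [-0.8, 0.5, -1.2]
gripper_width: 0.001
```

Run:
```python
from tgt import *
import cv2
a=capture("side")["frame"][:,:,::-1]
cv2.imwrite("pics/s16.png",cv2.resize(a[80:250,140:360],None,fx=3.5,fy=3.5,interpolation=cv2.INTER_CUBIC))
cv2.imwrite("pics/t16.png",capture("top")["frame"][:,:,::-1])
s=sense();print(s["tcp_pos"],s["wrist_force"],s["time_s"])
```

```text
[ 0.4309 -0.1318  0.2263] [-0.0992 -0.2408 -0.168 ] 28.0667
```

View pics/s16.png

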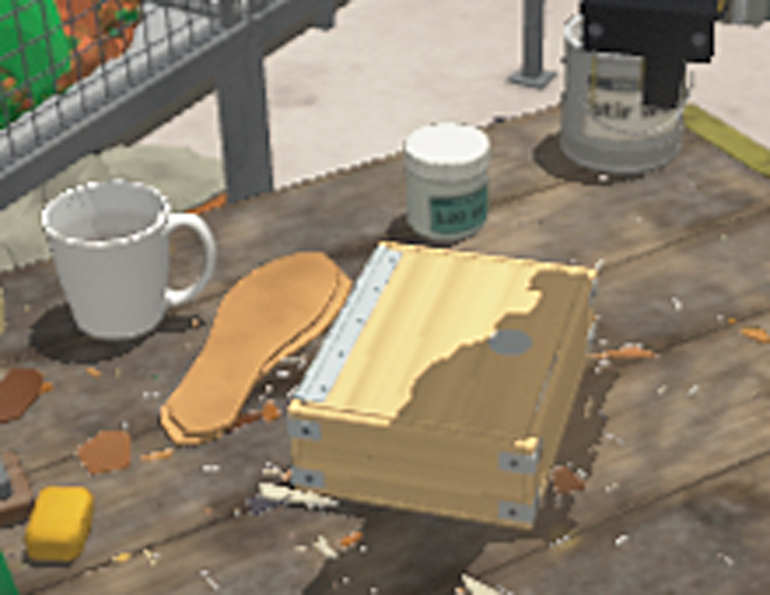

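View pics/t16.png

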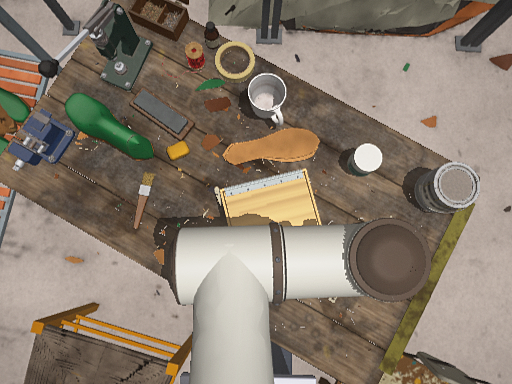

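Run:
```python
from station import *
print(finish_job())
```

```text
the job is handed in; nothing more can be done
None
```

The awl is in the sharps box with the lid shut and latched. I handed the job in at about 28 s of the 72 s allowed; no verdict was reported.

- **Opening:** I pressed the steel plate until it stopped, at about 6.4 N and some 8 mm down. The lid then sprang fully open.
- **Awl:** I gripped it across the handle, turned it in line with the box and tilted the gripper to clear the open lid. I let it go, by my estimate, about 1 cm above the cork. The pictures before closing show it lying flat along the well.
- **Closing:** I swept the lid down from behind and pressed it to the stop at about 7.9 N. When I let up, the lid stayed flush.

**Last checks:** The pictures, taken about 1 s after the arm let go, show the lid shut with nothing touching it and the wrist force near zero. The brush, wax and jar look unmoved.

**Disagreement:** The closing press stopped about 1.5 mm higher than the opening one (0.0617 against 0.0601 m), but the lid was caught all the same.

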